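# Find the high spot of a sanding drum on bench centres

### The job

The wooden sanding drum on the bench centres was glued up out of true. Slide the plunger carriage up until the sprung plunger bears on the drum, pressed in about 15 mm so that it can swing both ways, then turn the drum gently by its six-armed wheel, watching the plunger, and leave it at rest with the drum's high spot under the plunger (plunger pushed back as far as the drum ever pushes it). Leave the tin and offcut on the stand and the chisel beside it alone, never force the stand, and do not run the plunger in to its stop.

Things in the scene. Friction and masses are not known exactly. Their poses are not given: they have to be found in the camera images.
- stand: Fixed bench centres on a plywood base, 370 x 320 x 20 mm. Origin on the table surface, z up. The line of centres runs along its x axis at y = 0, 125 mm above the table; head upright at x = -176 mm, tail upright at x = +136 mm, both 26 mm thick, tops at z = 152 mm. Its y axis points from the drum to the plunger carriage.
- drum_axis (a point): Point of the line of centres inside the wooden drum, opposite the plunger, at (20, 0, 125) mm in the stand's frame; it does not turn. The drum is 68 mm in diameter, x from -30 to +70 mm in the stand's frame, and its own centre lies several mm off the line of centres. Drum, 14 mm steel arbor and six-armed wheel turn as one, either way, without end.
- hub (a point): Centre of the six-armed wheel, on the line of centres at x = -115 mm in the stand's frame; it does not turn. Six round steel arms, 10 mm thick, 60 degrees apart in the plane across the line of centres, each with an 18 mm black end ball whose far side is 84 mm from the centre; hub 34 mm across. The wheel's angle at the start is unknown and not reported.
- hub_top (a point): Fixed point 50 mm above the hub's centre: a good depth for closed fingertips that push an arm along the stand's y axis. Coming in from the side, an end ball that is caught under the fingertips wedges: go slowly, and if the force rises or points up, back off and step over it. Nothing else stands within 40 mm of the wheel's plane. Turning takes 0.22 N m (3 to 6 N on an arm); it stays where left.
- carriage (a joint): Slide of the plunger carriage, m: 0 fully back (away from the drum), grows as it slides towards the drum (the stand's -y), to 0.09 at most. Friction about 6.5 N holds it where it is left.
- knob (a point): On the carriage: middle of the upright round knob on its top (22 mm diameter, from z = 156 to z = 192 mm above the table), at x = 20 mm in the stand's frame. Push or pinch it along the stand's y axis. The grey carriage block under it is 40 x 40 mm in plan and ends at z = 145 mm.
- plunger (a joint): Travel of the sprung plunger in the carriage, m: 0 fully out, grows as the tip is pushed back, stop at 0.034. Spring: 1.6 N at 0, 0.08 N more per mm. In contact, each mm of carriage travel or of drum radius under the tip is one mm of plunger; a turn of the drum makes it rise and fall once, by roughly 12 mm. Its 10 mm rod comes out behind the carriage, 125 mm above the table.
- tip (a point): The round tip (14 mm) of the plunger: the foremost point, which touches the drum, on the stand's line x = 20 mm, 125 mm above the table. It stands 65 mm from the knob's axis, towards the drum, with the plunger fully out.
- wax_tin: Aluminium tin, 60 mm diameter, 26 mm high, standing on the base; leave alone. Origin: centre of its underside.
- offcut: Dark wood block 45 x 50 x 20 mm on the base; leave alone. Origin: centre of its underside.
- chisel: Chisel, 205 mm long, lying beside the base; leave alone. Origin under its handle.

How it is judged (in metres and radians):
On the way, in this order (a step that is already met when the one before it is completed fails the run):
1. the plunger is brought up against the drum, pressed in by 8 to 24 mm (value of joint plunger between 0.008 and 0.024 m), for 0.2 s.
2. the drum is turned until its high spot stands under the plunger (y of tip in the frame of stand above 0.0392 m and value of joint plunger above 0.004 m), for 0.2 s.
At the end, for the whole second after the job is handed in: The plunger rests against the drum, pressed in by 4 to 33 mm and still, and its tip is pushed back to within 0.8 mm of the furthest that the drum's high spot can push it (39.2 mm or more from the line of centres; the high spot itself reaches 40 mm) (all of step 2 and value of joint plunger below 0.033 m and velocity of joint plunger between -0.002 and 0.002 m/s); the robot touches nothing.
It fails at once if the robot presses on the stand, wheel or carriage with more than 35 N (contact force between the arm and stand above 35 N).
It fails at once if the fingers press on the stand, wheel or carriage with more than 35 N (contact force between the fingers and stand above 35 N).
It fails at once if the plunger is run in to its stop (33 mm) (value of joint plunger above 0.033 m).
It fails at once if the tin, the offcut or the chisel is moved by more than 20 mm (distance of any of wax_tin, offcut, chisel from where it was at the start of the episode above 0.02 m).
It also fails if it takes over 72 s, if anything falls off the work surface, if the arm or the gripper's body presses on something with over 40 N, if the wrist force passes 120 N, or if a joint passes its speed limit or range.

### The arm

A 6-joint arm with a two-finger parallel gripper is mounted at the origin on the work surface. World frame = base frame: x ahead of the robot, y to its left, z up, the work surface at z = 0. Lengths are in m, angles in degrees, forces in N, time in s.
With the tool pointing down it reaches from about 0.4 to 0.825 m from the base axis. Payload 7 kg.
Tool frame: the origin (TCP) lies at the very end of the fingers, on their centre line; the grasp point (between the pads) lies 19 mm behind it; x points along the fingers, z is the direction in which the jaws open and shut, and the axes are right-handed (so a half turn about x gives the same grasp; the last joint's range is limited). The gripper opens to 88 mm and grips with 3 to 60 N. Pads are 19 mm wide; open, the fingers measure 130 mm over their backs; the gripper's body (78 mm by 193 mm) begins 47 mm behind the grasp point.
Start: joints at [-56.259, 20.546, 0.682, 0, -70.136, -16.507], TCP at [0.2, -0.645, 0.227] pointing down, gripper open.
Joint ranges: [-176.03, 176.03], [-82.01, 121.73], [-58.28, 71.71], [-173.87, 95.51], [-174.79, -0.11], [-173.66, 173.66]. Speed limits (degrees/s): [136.94, 136.94, 172.46, 180, 180, 180].

### API

Orientations are given as [roll, pitch, yaw] about the fixed x, y, z axes, in that order (R = Rz(yaw) Ry(pitch) Rx(roll)).
In Python, from plant import * gives the robot as it stands.
- The arm moves only by the tool arm_command, never from a script. Its argument "commands" is one flat list of numbers, 5 for each row, row after row: the shift along the tool's x, y, z in mm, then the turn about the tool's x in degrees, then the opening in per cent of the stroke, from 0 (shut) to 100 (fully open). A call has 1 to 5 rows; each row shifts and turns the pose as measured when the row begins, along the tool's axes as they then stand; what a row does not reach is not made up. A row lasts 1/8 s, in which the tool goes at most 62.5 mm and 10.7 degrees, less where a joint would pass 70% of its speed; a pose out of reach is approached as far as the arm can. A call is refused whole if a number of a shift passes 62.5 or a number of a turn 10.7, either way. A call with a gripper value outside its range is refused whole. The fingers move at their own pace and stop on an object; the grip force is fixed at half the most. Time passes only in rows, so rows that do not move let the fingers close. It gives the time, the measured TCP pose, the force and the opening at its end, in the units of the state.
- get_obs(): the state, without advancing time (a new reading comes with each control period).
- snapshot(name): name is "side" or "top"; returns a dict with "frame" (400x640x3 uint8, blue, green, red), "fov_y" (degrees; the focal length in pixels is half the picture's height over the tangent of half this angle, whatever the lens; pixels are square), "cx", "cy" (the principal point, pixels), "dist" ([k1, k2, p1, p2, k3] as OpenCV has them; the pictures are not rectified), "world_to_cam" (4x4, takes a point from world to camera coordinates). Camera axes: x right, y up, looking along -z (the intrinsics and any distortion apply to the point x, -y, -z); pixel columns grow to the right and rows downward; lengths in m; the calibration is good to about 2 mm. A picture is of the moment at which its call begins. There is no depth.
- close_job(): hands the job in, once; it reports no verdict.
The state is a dict: "clock": time; "joint_pos": joint angles; "qvel": joint speeds; "tau": joint torques, N m; "tool_pos": TCP position; "orientation": TCP orientation; "force": force on the tool from outside, world axes, zero at the start; "moment": the same for the moment, N m; "opening": finger opening in m.
Only numpy, scipy, OpenCV 4.12 (cv2) and the standard library are available. Lean on these libraries where they do the work, as an engineer would, in place of code of your own. Each camera call takes 0.05 s, during which the arm holds its last target. There are 200 camera calls.

## Working session

There is one attempt and no reset: what is moved stays moved. The work goes in short steps, Python scripts to look and compute and a tool call to move; the robot and the scene stay as the last step left them, time stands still between calls to the robot, and variables do not carry over. Pictures are saved under pics/ and viewed, about 8 in all and at most 12, crops included, and the job is handed in when it is done.

Besides the shell and the picture viewer there is one more tool, called after "Emit:" as name(argument=value, ...) on one line, values as JSON. arm_command: Moves the arm, as the interface text tells. Its arguments: {"type":"object","properties":{"commands":{"type":"array"}},"required":["commands"]}

```bash
mkdir -p pics; cat > h.py <<'E'
from plant import *
import numpy as np, cv2
def cam(s):
    f=200/np.tan(np.radians(s["fov_y"])/2)
    return np.array([[f,0,s["cx"]],[0,f,s["cy"]],[0,0,1]]),np.array(s["dist"],float),np.array(s["world_to_cam"])
F=np.diag([1,-1,-1.])
def proj(s,P):
    K,d,T=cam(s);R=F@T[:3,:3];t=F@T[:3,3]
    return cv2.projectPoints(np.array(P,float).reshape(-1,1,3),cv2.Rodrigues(R)[0],t,K,d)[0][:,0]
def ray(s,px):
    K,d,T=cam(s);R=F@T[:3,:3];t=F@T[:3,3]
    u=cv2.undistortPoints(np.array(px,float).reshape(-1,1,2),K,d)[:,0]
    return -R.T@t, np.c_[u,np.ones(len(u))]@R
def onz(s,px,z):
    c,D=ray(s,px); return c+D*((z-c[2])/D[:,2])[:,None]
E
python3 - <<'E'
from h import *
for n in("side","top"):
    s=snapshot(n); cv2.imwrite(f"pics/{n}0.png",s["frame"]); c,_=ray(s,[[320,200]]); print(n,c,s["fov_y"],s["dist"])
o=get_obs();print(o["clock"],o["tool_pos"],o["orientation"],o["force"],o["opening"])
E
ls
```

```text
side [0.31762115 0.46673917 0.52163518] 51.65495495526568 [-0.01915235  0.          0.          0.          0.        ]
top [ 0.45698891 -0.00648972  1.08875689] 46.59322577423681 [-0.03788664  0.          0.          0.          0.        ]
0.1 [ 0.19982274 -0.64429526  0.22570953] [  6.11491652  89.91392948 113.34170779] [-0.66922033 -0.1297017   0.06795496] 0.08809063394534737
h.py
pics
```

View pics/top0.png

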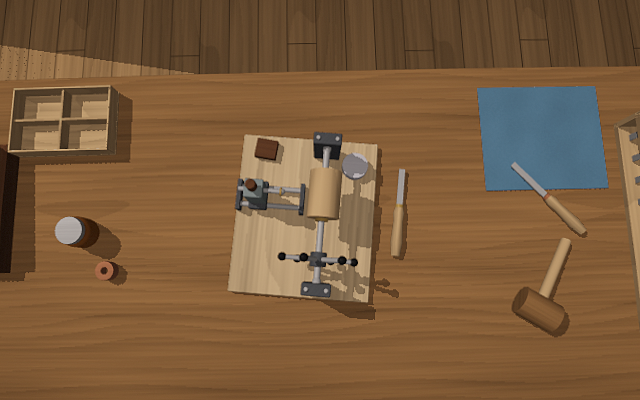

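View pics/side0.png

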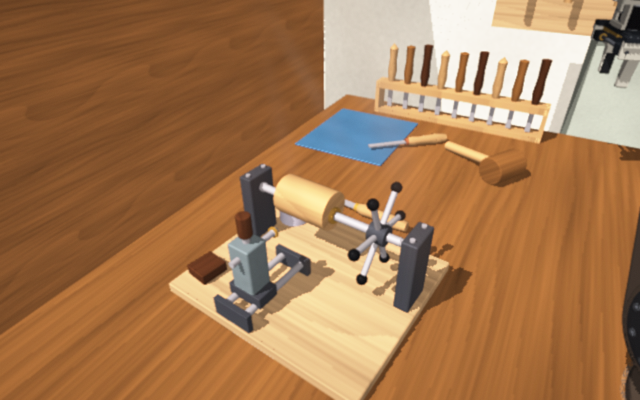

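```bash
cat >> h.py <<'E'
def inplane(s,px,p0,n):
    c,D=ray(s,px); return c+D*(((p0-c)@n)/(D@n))[:,None]
E
python3 - <<'E'
from h import *
s=snapshot("top"); im=s["frame"]
# corner refinement: base brighter than table
g=im[:,:,0]; 
m=((g>85)).astype(np.uint8); r=np.zeros_like(m); r[120:315,215:392]=1; m=cv2.morphologyEx(m*r,cv2.MORPH_CLOSE,np.ones((25,25)))
m=cv2.morphologyEx(m,cv2.MORPH_OPEN,np.ones((15,15)))
cs=max(cv2.findContours(m,0,2)[0],key=cv2.contourArea); print(cv2.contourArea(cs),cv2.boxPoints(cv2.minAreaRect(cs)).tolist())
C=onz(s,[[245,135],[378,144],[368,303],[229,291]],.02);print(C.round(4))
print([np.linalg.norm(C[i]-C[i-1]).round(3) for i in range(4)])
# rectangle fit: stand coords
L=np.array([[185,160],[185,-160],[-185,-160],[-185,160]])/1000
def fit(L,W):
    a=L-L.mean(0);b=W-W.mean(0);H=a.T@b;th=np.arctan2(H[0,1]-H[1,0],H[0,0]+H[1,1])
    R=np.array([[np.cos(th),-np.sin(th)],[np.sin(th),np.cos(th)]]);return th,W.mean(0)-R@L.mean(0),R
th,o,R=fit(L,C[:,:2]);print(np.degrees(th),o)
U=onz(s,[[327.5,138],[315.5,289]],.152);print("uprights",((U[:,:2]-o)@R).round(4),U.round(4))
print("knob",((onz(s,[[251,184]],.192)[:,:2]-o)@R))
big=cv2.resize(im[120:315,215:395],None,fx=4,fy=4,interpolation=cv2.INTER_CUBIC)[:, :]
cv2.imwrite("pics/topc.png",cv2.resize(im[125:310,220:390],None,fx=3.2,fy=3.2,interpolation=cv2.INTER_CUBIC))
s=snapshot("side")
cv2.imwrite("pics/sidec.png",cv2.resize(s["frame"][150:350,165:455],None,fx=2.75,fy=2.75,interpolation=cv2.INTER_CUBIC))
E
```

```text
21090.0 [[227.59591674804688, 291.18994140625], [239.47872924804688, 128.7911376953125], [379.1213073730469, 139.00888061523438], [367.2384948730469, 301.4076843261719]]
[[ 0.7852  0.1609  0.02  ]
 [ 0.7552 -0.1556  0.02  ]
 [ 0.3866 -0.1165  0.02  ]
 [ 0.4204  0.1967  0.02  ]]
[np.float64(0.367), np.float64(0.318), np.float64(0.371), np.float64(0.315)]
-5.8044296766292875 [0.58685721 0.02137365]
uprights [[ 0.1516 -0.0385]
 [-0.1589 -0.0377]] [[ 7.338e-01 -3.230e-02  1.520e-01]
 [ 4.250e-01 -1.000e-04  1.520e-01]]
knob [[0.03480659 0.10455647]]
```

View pics/topc.png

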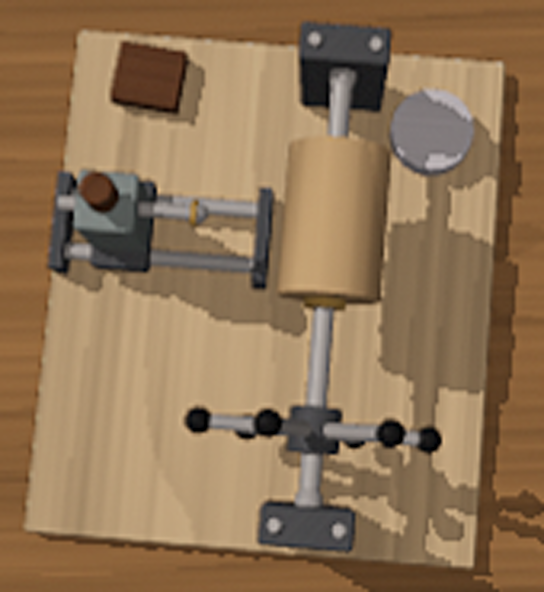

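View pics/sidec.png

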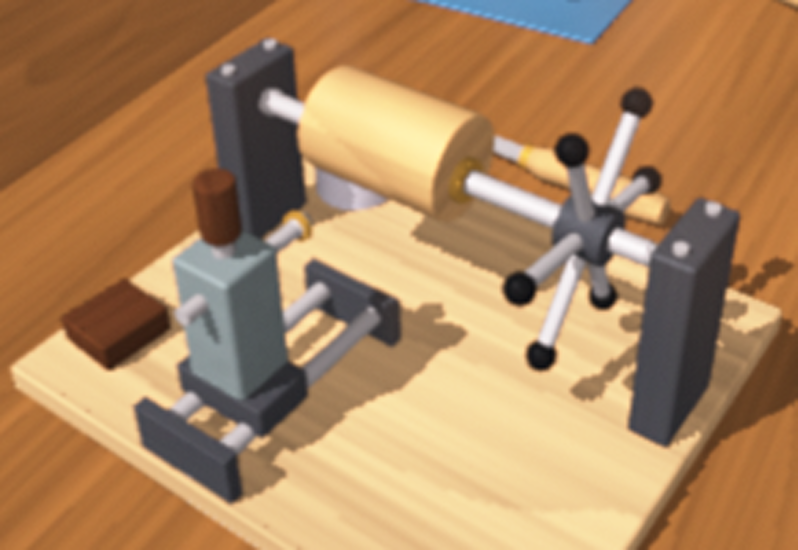

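The top crop shows the stand square on, with the line of centres off the base's middle, the knob at about (251,184) in the full picture and the uprights at (327.5,138) and (315.5,289). The side crop shows all six wheel balls and the brass plunger tip at about (300,222) in the crop. Next I fix the stand frame and measure the wheel angle, the drum's offset and the tip.

```bash
cat >> h.py <<'E'
from scipy.spatial.transform import Rotation as Ro
th=np.radians(-5.9); Rs=np.array([[np.cos(th),-np.sin(th),0],[np.sin(th),np.cos(th),0],[0,0,1]]); O=np.array([.5993,-.0183,0])
def S2W(p): return np.array(p)@Rs.T+O
def W2S(p): return (np.array(p)-O)@Rs
def st():
    o=get_obs(); R=Ro.from_euler('xyz',o["orientation"],degrees=True).as_matrix(); return o,np.array(o["tool_pos"]),R
def go(*targets):
    o,p,R=st(); q=p
    for t in targets:
        w=S2W(np.array(t)/1000); print(t,"tool delta mm",((w-q)@R*1000).round(1)); q=w
def info():
    o,p,R=st(); print("t",round(o["clock"],2),"S mm",(W2S(p)*1000).round(1),"F stand",(np.array(o["force"])@Rs).round(1),"open",round(o["opening"]*1000,1))
    print("tool axes in stand (cols)",(Rs.T@R).round(3).tolist())
def wheel(s,px):
    P=W2S(inplane(s,px,S2W([-.115,0,.125]),Rs[:,0])); d=P-[-.115,0,.125]
    return np.c_[np.degrees(np.arctan2(d[:,2],d[:,1])),np.hypot(d[:,1],d[:,2])*1000]
E
python3 - <<'E'
from h import *
s=snapshot("side")
b=np.array([(637,102),(647,180),(602,296),(541,355),(519,288),(572,150)])/2.75+[165,150]
print(wheel(s,b).round(1))
tip=np.array([[303,222]])/2.75+[165,150]
print("tip",W2S(inplane(s,tip,S2W([.02,0,0]),Rs[:,0])).round(4))
print("axis at faces", (( proj(s,S2W([[-.03,0,.125],[.07,0,.125]]))-[165,150])*2.75).round(0))
t=snapshot("top")
print("top knob",W2S(onz(t,[[250.6,185]],.192)).round(4))
# drum lateral extents in top view at stand x=20 : colour profile along projected y
ys=np.linspace(-.06,.06,61); 
for x in(-.02,.0,.02,.04,.06):
    px=proj(t,S2W([[x,y,.125] for y in ys])); 
    v=cv2.remap(t["frame"],px[:,0].astype(np.float32)[None],px[:,1].astype(np.float32)[None],1)[0]
    print(x,v[:,0].astype(int).tolist())
info(); print(st()[0]["joint_pos"])
go((20,185,260))
E
```

```text
[[ 126.5   74.2]
 [-171.7   72.5]
 [-109.3   72.5]
 [ -49.8   75.9]
 [   8.9   78. ]
 [  66.7   76. ]]
tip [[0.02   0.0874 0.1254]]
axis at faces [[464. 177.]
 [333. 124.]]
top knob [[0.0161 0.1434 0.192 ]]
-0.02 [77, 80, 82, 81, 81, 80, 80, 80, 77, 75, 76, 86, 86, 40, 48, 53, 58, 65, 72, 77, 80, 85, 91, 96, 100, 101, 104, 106, 107, 109, 110, 112, 114, 116, 117, 116, 116, 117, 118, 116, 115, 111, 108, 102, 98, 89, 77, 75, 76, 68, 56, 57, 66, 63, 56, 71, 86, 85, 85, 86, 84]
0.0 [75, 80, 82, 81, 79, 80, 81, 80, 76, 74, 85, 109, 83, 46, 47, 51, 58, 65, 72, 78, 81, 85, 90, 96, 99, 102, 105, 107, 108, 109, 111, 113, 115, 116, 116, 117, 116, 116, 116, 115, 111, 108, 104, 101, 95, 86, 74, 76, 77, 65, 47, 62, 74, 72, 83, 109, 129, 128, 130, 131, 129]
0.02 [81, 82, 81, 80, 79, 80, 80, 78, 73, 71, 88, 123, 81, 51, 47, 51, 57, 65, 72, 77, 81, 85, 90, 96, 100, 102, 105, 106, 107, 108, 110, 113, 113, 115, 115, 114, 115, 115, 114, 113, 111, 106, 101, 98, 93, 83, 70, 76, 79, 73, 41, 73, 76, 72, 77, 87, 91, 89, 89, 89, 89]
0.04 [126, 123, 120, 119, 119, 120, 120, 118, 117, 120, 123, 114, 84, 44, 51, 58, 59, 65, 73, 77, 80, 84, 89, 95, 99, 102, 104, 106, 107, 109, 110, 112, 113, 116, 116, 115, 114, 112, 112, 112, 109, 103, 99, 95, 88, 83, 96, 120, 118, 117, 106, 91, 99, 87, 89, 99, 116, 127, 131, 130, 126]
0.06 [74, 70, 75, 76, 77, 91, 105, 112, 114, 121, 124, 119, 76, 43, 53, 58, 64, 70, 74, 76, 79, 83, 87, 95, 99, 102, 104, 105, 107, 108, 109, 111, 112, 115, 115, 114, 114, 112, 110, 111, 107, 102, 96, 92, 88, 85, 97, 113, 117, 117, 116, 117, 118, 118, 115, 114, 113, 117, 127, 130, 127]
t 0.3 S mm [-332.9 -664.   226.2] F stand [ 0.3  0.8 -0.2] open 87.8
tool axes in stand (cols) [[-0.0, -0.92, -0.393], [0.0, -0.393, 0.92], [-1.0, 0.0, 0.001]]
[-5.62596640e+01  2.05628667e+01  6.66753021e-01 -4.02157367e-03
 -7.01353987e+01 -1.65072063e+01]
(20, 185, 260) tool delta mm [ -33.5 -658.1  642.1]
```

Emit:
arm_command(commands=[-20,-36,35,-10.7,0,-15,-41,28,-10.7,0,0,-46,20,-10.7,0,0,-49,11,-10.7,0,0,-50,2,-10.7,0])

```text
clock: 0.92
tool_pos: [0.3173, -0.4191, 0.2605]
orientation: [-42.1, 89.8, 119.1]
force: [0.8, 0.6, -0.1]
opening: 0.0433
```

```bash
python3 - <<'E'
from h import *
info(); go((20,195,260))
E
```

```text
t 0.93 S mm [-239.4 -427.6  260.5] F stand [ 0.8  0.7 -0.1] open 43.3
tool axes in stand (cols) [[-0.002, -0.223, -0.975], [0.002, -0.975, 0.223], [-1.0, -0.002, 0.002]]
(20, 195, 260) tool delta mm [   1.5 -664.8 -114.1]
```

Emit:
arm_command(commands=[0,-61,-5,-7,0,0,-61,-12,-6,0,0,-61,-20,0,0,0,-61,-20,0,0,0,-61,-20,0,0])

```text
clock: 1.55
tool_pos: [0.4398, -0.1311, 0.2625]
orientation: [-144.8, 89.8, 30.0]
force: [1.3, -0.9, 0.1]
opening: 0.0009
```

Emit:
arm_command(commands=[0,-61,-20,0,0,0,-61,-20,0,0,0,-61,-20,0,0,0,-61,-20,0,0,0,-61,-20,0,0])

```text
clock: 2.17
tool_pos: [0.5617, 0.1568, 0.266]
orientation: [-151.7, 89.5, 23.2]
force: [0.9, -0.4, 0.6]
opening: 0.0003
```

```bash
python3 - <<'E'
from h import *
info(); go((20,190,260),(20,185,168))
E
```

```text
t 2.17 S mm [-55.4 170.3 266. ] F stand [ 0.9 -0.3  0.6] open 0.3
tool axes in stand (cols) [[0.008, 0.014, -1.0], [0.004, -1.0, -0.014], [-1.0, -0.004, -0.008]]
(20, 190, 260) tool delta mm [  6.6 -18.6 -75.6]
(20, 185, 168) tool delta mm [92.   5.4  0.8]
```

Emit:
arm_command(commands=[3,-10,-40,0,0,3,-8,-35,0,0,45,0,0,0,0,46,5,0,0,0,0,0,0,0,0])

```text
clock: 2.8
tool_pos: [0.6422, 0.1699, 0.1661]
orientation: [-151.7, 89.5, 23.6]
force: [0.6, -0.6, 0.3]
opening: 0.0006
```

```bash
python3 - <<'E'
from h import *
info(); go((20,164,168))
t=snapshot("side"); cv2.imwrite("pics/a.png",cv2.resize(t["frame"][60:340,165:455],None,fx=2,fy=2))
E
```

```text
t 2.8 S mm [ 23.3 191.6 166.1] F stand [ 0.6 -0.5  0.3] open 0.6
tool axes in stand (cols) [[0.008, 0.02, -1.0], [0.004, -1.0, -0.02], [-1.0, -0.004, -0.008]]
(20, 164, 168) tool delta mm [-2.1 27.5  3.8]
```

View pics/a.png

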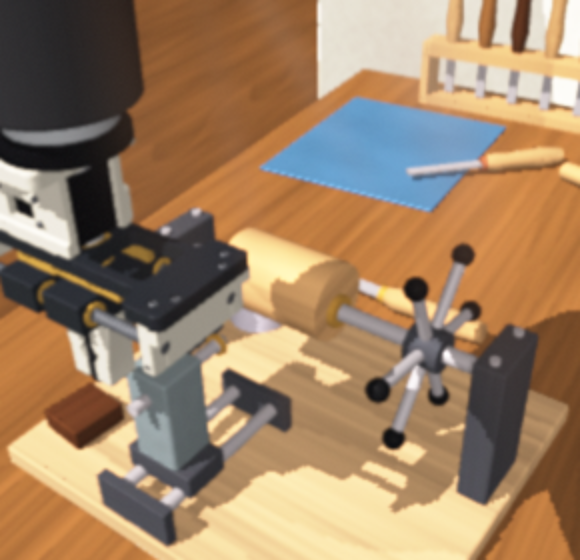

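The picture shows the closed fingers at about (85,350), behind the knob, which the gripper's body hides. The path is clear, so I push the knob toward the drum in small rows.

Emit:
arm_command(commands=[0,12,3,0,0,0,8,0,0,0,0,6,0,0,0,0,5,0,0,0,0,5,0,0,0])

```text
clock: 3.48
tool_pos: [0.6399, 0.1374, 0.1753]
orientation: [-141.5, 88.4, 33.8]
force: [-0.2, 7.0, -3.9]
opening: 0.0002
```

```bash
python3 - <<'E'
from h import *
info()
E
```

```text
t 3.48 S mm [ 24.4 159.  175.3] F stand [-0.9  7.  -3.9] open 0.2
tool axes in stand (cols) [[0.021, 0.022, -1.0], [0.017, -1.0, -0.021], [-1.0, -0.017, -0.021]]
```

Emit:
arm_command(commands=[2,8,0,0,0,2,8,0,0,0,2,8,0,0,0,2,8,0,0,0,2,8,0,0,0])

```text
clock: 4.1
tool_pos: [0.64, 0.1047, 0.1727]
orientation: [-136.0, 87.2, 39.5]
force: [-2.5, 7.5, 4.2]
opening: 0.0003
```

```bash
python3 - <<'E'
from h import *
info()
E
```

```text
t 4.1 S mm [ 27.9 126.5 172.7] F stand [-3.3  7.2  4.2] open 0.3
tool axes in stand (cols) [[0.034, 0.024, -0.999], [0.034, -0.999, -0.023], [-0.999, -0.033, -0.035]]
```

Emit:
arm_command(commands=[1,6,1,0,0,1,6,1,0,0,1,6,1,0,0,1,5,1,0,0,0,0,0,0,0])

```text
clock: 4.72
tool_pos: [0.6387, 0.0889, 0.1739]
orientation: [-134.9, 86.0, 40.6]
force: [-0.7, 0.2, 0.0]
opening: 0.0006
```

```bash
python3 - <<'E'
from h import *
info()
t=snapshot("side"); a=cv2.resize(t["frame"][150:350,165:365],None,fx=2,fy=2)
t=snapshot("top"); b=cv2.resize(t["frame"][125:305,220:400],None,fx=2.222,fy=2.222)[:400,:400]
cv2.imwrite("pics/b.png",np.hstack([a,b]))
E
```

```text
t 4.72 S mm [ 28.2 110.6 173.9] F stand [-0.7  0.2  0. ] open 0.6
tool axes in stand (cols) [[0.048, 0.026, -0.999], [0.051, -0.998, -0.024], [-0.998, -0.049, -0.049]]
```

View pics/b.png

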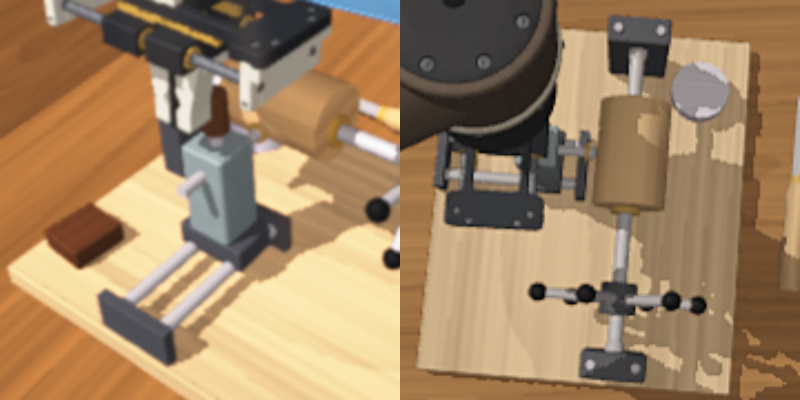

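```bash
python3 - <<'E'
from h import *
s=snapshot("side")
f=lambda p: print(W2S(inplane(s,p,S2W([.02,0,0]),Rs[:,0])).round(4).tolist())
f([[273.5,195],[273,215]]); f(np.array([[215,183],[216,250],[302,222]])/2.75+[165,150])
# rod end behind
f([[165+93.5,150+94]])
E
```

```text
[[0.02, 0.0841, 0.1897], [0.02, 0.089, 0.1565]]
[[0.02, 0.1473, 0.189], [0.02, 0.153, 0.1499], [0.02, 0.0882, 0.1259]]
[[0.02, 0.1255, 0.1251]]
```

```bash
python3 - <<'E'
from h import *
s=snapshot("side")
f=lambda p: W2S(inplane(s,p,S2W([.02,0,0]),Rs[:,0]))[:,1:].round(4).tolist()
print(f(np.array([[183,316]])/2.75+[165,150]), f([[165+91,150+94]]))
for im in (cv2.imread("pics/side0.png"),s["frame"]):
    h=cv2.cvtColor(im,cv2.COLOR_BGR2HSV); b=im.astype(int)
    m=((b[:,:,2]>45)&(b[:,:,2]<130)&(b[:,:,2]>1.9*b[:,:,0])&(b[:,:,1]<75)).astype(np.uint8)
    n,l,stt,c=cv2.connectedComponentsWithStats(m[180:250,220:300])
    for i in range(1,n):
        if stt[i,4]>60: print(stt[i],c[i]+[220,180],f([c[i]+[220,180]]))
o=np.hstack([cv2.resize(im[205:275,215:295],None,fx=5,fy=5,interpolation=2) for im in (cv2.imread("pics/side0.png"),s["frame"])])
cv2.imwrite("pics/c.png",o)
E
```

```text
[[0.1809, 0.1257]] [[0.1304, 0.1286]]
[ 15  31  17  28 364] [243.46703297 224.60989011] [[0.1489, 0.1762]]
[ 46  14  14  24 204] [273.78921569 206.75      ] [[0.0857, 0.1697]]
```

View pics/c.png

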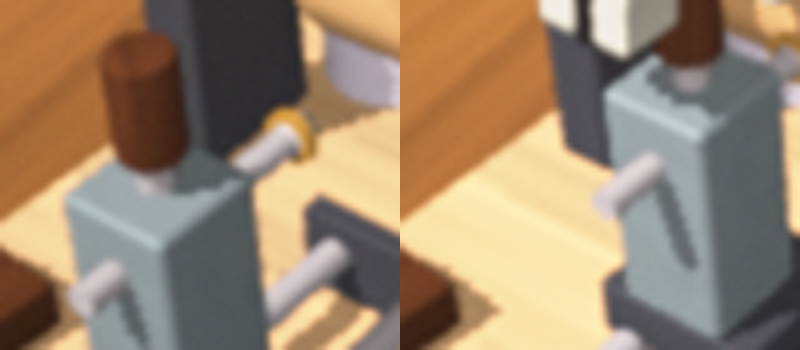

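```bash
python3 - <<'E'
from h import *
s=snapshot("side")
f=lambda p,x=.02: W2S(inplane(s,np.array(p)/5+[215,205],S2W([x,0,0]),Rs[:,0]))[:,1:].round(4).tolist()
print("rod",f([[80,302],[205,203]]))
print("block corner near (x=0,z145)",f([[163,248],[300,140]],0.0), "far-left corner x=40",f([[70,203],[208,93]],.04))
E
```

```text
rod [[0.1819, 0.1256], [0.1308, 0.1258]]
block corner near (x=0,z145) [[0.1667, 0.1445], [0.1092, 0.1444]] far-left corner x=40 [[0.1637, 0.1391], [0.1055, 0.1419]]
```

Block and rod have moved 57.7 and 51 mm, so the plunger is in by about 7 mm. It needs about 8 mm more.

Emit:
arm_command(commands=[0,4,0,0,0,1,4,1,0,0,1,4,1,0,0,0,0,0,0,0])

```text
clock: 5.48
tool_pos: [0.6383, 0.082, 0.1739]
orientation: [-134.3, 85.4, 41.4]
force: [-0.6, 0.6, -0.2]
opening: 0.0006
```

```bash
python3 - <<'E'
from h import *
info()
s=snapshot("side")
cv2.imwrite("pics/d.png",cv2.resize(s["frame"][180:260,220:320],None,fx=6,fy=6,interpolation=2))
E
```

```text
t 5.47 S mm [ 28.5 103.8 173.9] F stand [-0.7  0.5 -0.2] open 0.6
tool axes in stand (cols) [[0.054, 0.028, -0.998], [0.058, -0.998, -0.025], [-0.997, -0.057, -0.055]]
```

View pics/d.png

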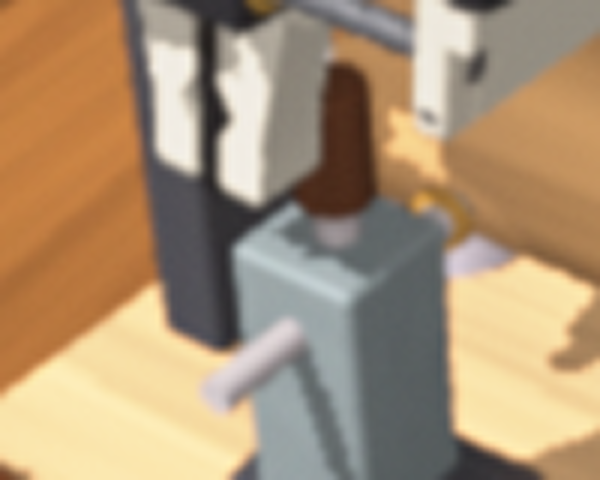

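```bash
python3 - <<'E'
from h import *
s=snapshot("side")
f=lambda p,x=.02: W2S(inplane(s,np.array(p)/6+[220,180],S2W([x,0,0]),Rs[:,0]))[:,1:].round(4).tolist()
print("rod",f([[215,393]]),"corner",f([[350,302]],0.0),f([[235,247]],.04))
go((28,120,174),(28,120,250),(-115,-10,250),(-115,-10,177))
E
```

```text
rod [[0.1311, 0.1262]] corner [[0.1016, 0.1444]] [[0.0996, 0.1429]]
(28, 120, 174) tool delta mm [  0.7 -16.4   0.2]
(28, 120, 250) tool delta mm [-75.8  -4.3  -4.2]
(-115, -10, 250) tool delta mm [-15.2 125.7 146. ]
(-115, -10, 177) tool delta mm [72.8  4.1  4. ]
```

The plunger is now in about 14 mm. I back off and go over to the wheel.

Emit:
arm_command(commands=[0,-20,0,0,0,-45,0,0,0,0,-45,0,0,0,0,-5,40,50,0,0,-5,43,49,0,0])

```text
clock: 6.2
tool_pos: [0.5305, 0.0249, 0.2644]
orientation: [-134.6, 86.0, 41.1]
force: [0.3, -0.1, 0.9]
opening: 0.0006
```

Emit:
arm_command(commands=[-3,43,40,0,0,0,0,0,0,0])

```text
clock: 6.45
tool_pos: [0.4833, -0.0171, 0.2641]
orientation: [-135.4, 86.0, 40.3]
force: [0.9, 0.1, 0.6]
opening: 0.0007
```

```bash
python3 - <<'E'
from h import *
info(); go((-115,-10,240),(-115,-10,177))
s=snapshot("side")
cv2.imwrite("pics/e.png",cv2.resize(s["frame"][150:310,230:450],None,fx=3.6,fy=3.6,interpolation=2))
E
```

```text
t 6.45 S mm [-115.5  -10.7  264.1] F stand [0.9 0.2 0.6] open 0.7
tool axes in stand (cols) [[0.049, 0.029, -0.998], [0.051, -0.998, -0.026], [-0.998, -0.05, -0.05]]
(-115, -10, 240) tool delta mm [24.1  0.5  0.7]
(-115, -10, 177) tool delta mm [62.8  3.1  3.2]
```

View pics/e.png

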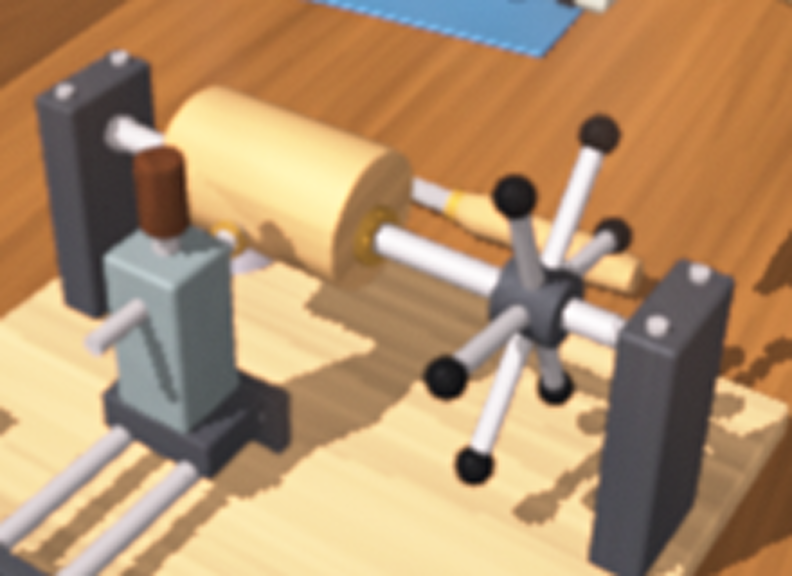

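The side view shows the drum with its arbor low in the end face, so the high spot is on top. The tip bears on the drum at (230,235), and the wheel arms are at about 128 and 68 degrees. I'll write a small gauge for the rod end and the wheel angle, then insert the fingers between the top arms and push toward +y.

```bash
cat >> h.py <<'E'
def samp(s,P):
    px=proj(s,S2W(P)).astype(np.float32); return cv2.remap(s["frame"],px[:,0][None],px[:,1][None],1)[0].astype(float)
def meas():
    s=snapshot("side")
    ys=np.arange(.10,.17,.0005); v=samp(s,[[.02,y,.125] for y in ys]); c=v[:,0]/v[:,2]   # blue/red: grey rod ~1, wood low
    g=np.where(c>.8)[0]; e=g[g<len(ys)-1].max() if len(g) else -1
    i=e; rod=None
    if 0<i<len(ys)-1: rod=ys[i]+.0005*(c[i]-.8)/(c[i]-c[i+1]+1e-9)
    a=np.arange(-180,180,1.); v=samp(s,[[-.115,.075*np.cos(np.radians(x)),.125+.075*np.sin(np.radians(x))] for x in a]).max(1)
    d=(v<70).astype(float); ph=np.degrees(np.angle((d*np.exp(6j*np.radians(a))).sum()))/6
    print("rod y mm",None if rod is None else round(rod*1000,1),"ratio",c[::10].round(2).tolist(),"wheel mod60",round(ph%60,1),"strength",abs((d*np.exp(6j*np.radians(a))).sum())/max(d.sum(),1))
E
python3 -c "
from h import *
meas()"
```

```text
rod y mm 134.2 ratio [0.99, 0.97, 0.96, 0.96, 0.96, 0.96, 0.96, 0.74, 0.64, 0.69, 0.7, 0.69, 0.68, 0.69] wheel mod60 8.3 strength 0.7089109501515054
```

Emit:
arm_command(commands=[29,0,0,0,0,29,2,2,0,0,28,2,2,0,0,0,0,0,0,0])

```text
clock: 7.05
tool_pos: [0.4902, -0.012, 0.1751]
orientation: [-136.3, 86.0, 39.6]
force: [-0.2, -0.5, 0.8]
opening: 0.0006
```

```bash
python3 -c "
from h import *
info();meas()"
```

```text
t 7.05 S mm [-109.2   -5.   175.1] F stand [-0.1 -0.5  0.8] open 0.6
tool axes in stand (cols) [[0.048, 0.032, -0.998], [0.049, -0.998, -0.03], [-0.998, -0.048, -0.05]]
rod y mm 134.3 ratio [1.0, 0.96, 0.96, 0.96, 0.95, 0.96, 0.98, 0.75, 0.65, 0.7, 0.7, 0.7, 0.69, 0.7] wheel mod60 10.5 strength 0.7887165415361607
```

Emit:
arm_command(commands=[0,-7,1,0,0,0,-7,1,0,0,0,-7,1,0,0,0,-6,1,0,0,0,-6,1,0,0])

```text
clock: 7.72
tool_pos: [0.4893, 0.0209, 0.1812]
orientation: [-141.6, 86.1, 34.3]
force: [1.2, -8.4, -4.5]
opening: 0.0001
```

```bash
python3 -c "
from h import *
info();meas()"
```

```text
t 7.72 S mm [-113.4   27.7  181.2] F stand [ 2.1 -8.3 -4.5] open 0.1
tool axes in stand (cols) [[0.052, 0.034, -0.998], [0.044, -0.999, -0.031], [-0.998, -0.043, -0.054]]
rod y mm 135.8 ratio [1.0, 0.96, 0.96, 0.96, 0.96, 0.96, 0.97, 0.86, 0.66, 0.71, 0.71, 0.7, 0.7, 0.71] wheel mod60 53.5 strength 0.8514043020309991
```

Emit:
arm_command(commands=[0,4,0,0,0,-35,0,0,0,0,-35,2,0,0,0,0,40,2,0,0,0,43,2,0,0])

```text
clock: 8.4
tool_pos: [0.4773, -0.0681, 0.2531]
orientation: [-143.2, 85.6, 33.1]
force: [0.4, 0.1, 0.6]
opening: 0.0007
```

```bash
python3 -c "
from h import *
info();meas();go((-114,-55,245),(-114,-55,175))"
```

```text
t 8.4 S mm [-116.3  -62.1  253.1] F stand [0.3 0.2 0.6] open 0.7
tool axes in stand (cols) [[0.06, 0.04, -0.997], [0.048, -0.998, -0.037], [-0.997, -0.046, -0.062]]
rod y mm 135.8 ratio [0.99, 0.97, 0.96, 0.95, 0.95, 0.96, 0.97, 0.86, 0.64, 0.68, 0.69, 0.69, 0.67, 0.69] wheel mod60 52.5 strength 0.7946861012481425
(-114, -55, 245) tool delta mm [  8.7 -10.   -2.5]
(-114, -55, 175) tool delta mm [69.8  3.1  4.3]
```

Emit:
arm_command(commands=[26,0,0,0,0,26,1,2,0,0,26,1,2,0,0,0,-8,0,0,0,0,-8,0,0,0])

```text
clock: 9.07
tool_pos: [0.482, -0.0541, 0.1792]
orientation: [-146.1, 85.0, 29.9]
force: [-0.2, -0.2, 0.4]
opening: 0.0007
```

```bash
python3 -c "
from h import *
info();meas()"
```

```text
t 9.07 S mm [-113.   -47.6  179.2] F stand [-0.2 -0.2  0.4] open 0.7
tool axes in stand (cols) [[0.07, 0.035, -0.997], [0.051, -0.998, -0.032], [-0.996, -0.048, -0.072]]
rod y mm 135.9 ratio [1.0, 0.97, 0.96, 0.96, 0.96, 0.96, 0.97, 0.87, 0.65, 0.69, 0.7, 0.69, 0.68, 0.69] wheel mod60 52.5 strength 0.7946861012481425
```

Emit:
arm_command(commands=[2,-8,0,0,0,1,-8,0,0,0,1,-8,0,0,0,1,-8,0,0,0,1,-8,0,0,0])

```text
clock: 9.75
tool_pos: [0.4861, -0.0136, 0.1813]
orientation: [-150.4, 84.9, 25.8]
force: [-0.9, -4.1, 0.9]
opening: 0.0005
```

```bash
python3 -c "
from h import *
info();meas()"
```

```text
t 9.75 S mm [-113.1   -7.   181.3] F stand [-0.5 -4.2  0.9] open 0.5
tool axes in stand (cols) [[0.076, 0.039, -0.996], [0.047, -0.998, -0.035], [-0.996, -0.044, -0.077]]
rod y mm 139.0 ratio [1.0, 0.96, 0.96, 0.96, 0.96, 0.96, 0.97, 0.97, 0.73, 0.7, 0.7, 0.7, 0.69, 0.7] wheel mod60 23.1 strength 0.8204728180156495
```

Emit:
arm_command(commands=[2,-8,0,0,0,2,-8,0,0,0,2,-8,0,0,0,2,-8,0,0,0,0,0,0,0,0])

```text
clock: 10.42
tool_pos: [0.4883, 0.0195, 0.1742]
orientation: [-151.4, 85.0, 24.9]
force: [0.4, -2.3, 0.5]
opening: 0.0003
```

```bash
python3 -c "
from h import *
info();meas()"
```

```text
t 10.43 S mm [-114.3   26.2  174.2] F stand [ 0.6 -2.3  0.5] open 0.3
tool axes in stand (cols) [[0.074, 0.04, -0.996], [0.044, -0.998, -0.036], [-0.996, -0.041, -0.076]]
rod y mm 141.7 ratio [1.0, 0.96, 0.96, 0.95, 0.96, 0.97, 0.97, 0.97, 0.91, 0.7, 0.71, 0.71, 0.7, 0.71] wheel mod60 50.4 strength 0.7093482901055129
```

Emit:
arm_command(commands=[0,4,0,0,0,-35,0,0,0,0,-35,0,0,0,0,0,40,2,0,0,0,40,2,0,0])

```text
clock: 11.1
tool_pos: [0.4748, -0.0659, 0.243]
orientation: [-150.1, 84.7, 26.4]
force: [0.9, 0.5, -0.5]
opening: 0.0007
```

```bash
python3 -c "
from h import *
info();meas();go((-114,-52,245),(-114,-52,175))"
```

```text
t 11.1 S mm [-119.   -60.2  243. ] F stand [ 0.9  0.6 -0.5] open 0.7
tool axes in stand (cols) [[0.078, 0.044, -0.996], [0.049, -0.998, -0.04], [-0.996, -0.046, -0.08]]
rod y mm 141.6 ratio [1.0, 0.96, 0.96, 0.96, 0.96, 0.96, 0.97, 0.97, 0.91, 0.69, 0.69, 0.69, 0.68, 0.69] wheel mod60 50.4 strength 0.8174732404043208
(-114, -52, 245) tool delta mm [ -1.1 -11.   -6. ]
(-114, -52, 175) tool delta mm [69.7  3.1  5.5]
```

Emit:
arm_command(commands=[23,0,-3,0,0,23,1,0,0,0,23,1,0,0,0,0,-9,0,0,0,0,-9,0,0,0])

```text
clock: 11.78
tool_pos: [0.4855, -0.0514, 0.1759]
orientation: [-150.3, 84.4, 25.8]
force: [-0.4, -1.0, 0.6]
opening: 0.0004
```

Emit:
arm_command(commands=[2,-7,0,0,0,1,-7,0,0,0,1,-7,0,0,0,0,0,0,0,0])

```text
clock: 12.28
tool_pos: [0.4875, -0.0289, 0.1764]
orientation: [-152.0, 84.3, 24.4]
force: [0.6, -2.1, -0.6]
opening: 0.0006
```

```bash
python3 -c "
from h import *
info();meas()"
```

```text
t 12.28 S mm [-110.1  -22.   176.4] F stand [ 0.8 -2.  -0.6] open 0.6
tool axes in stand (cols) [[0.086, 0.041, -0.995], [0.05, -0.998, -0.037], [-0.995, -0.047, -0.088]]
rod y mm 142.6 ratio [0.99, 0.96, 0.96, 0.96, 0.96, 0.96, 0.97, 0.96, 0.95, 0.71, 0.7, 0.7, 0.69, 0.7] wheel mod60 33.4 strength 0.8399651197900998
```

A fit of rod position against turn puts the peak about 15 degrees further on, so I push another 13 mm.

Emit:
arm_command(commands=[1,-6,0,0,0,1,-6,0,0,0,1,-5,0,0,0,0,0,0,0,0])

```text
clock: 12.82
tool_pos: [0.4894, -0.0113, 0.1748]
orientation: [-152.5, 84.3, 23.8]
force: [-0.8, -2.4, 2.8]
opening: 0.0
```

```bash
python3 -c "
from h import *
info();meas()"
```

```text
t 12.82 S mm [-110.    -4.3  174.8] F stand [-0.5 -2.5  2.8] open 0.0
tool axes in stand (cols) [[0.087, 0.041, -0.995], [0.05, -0.998, -0.037], [-0.995, -0.046, -0.089]]
rod y mm 143.2 ratio [1.01, 0.96, 0.96, 0.95, 0.96, 0.96, 0.97, 0.97, 0.97, 0.73, 0.71, 0.7, 0.69, 0.71] wheel mod60 19.8 strength 0.8171503320477655
```

Emit:
arm_command(commands=[1,-6,0,0,0,1,-6,0,0,0,1,-5,0,0,0,0,0,0,0,0])

```text
clock: 13.38
tool_pos: [0.4906, 0.0051, 0.1717]
orientation: [-153.2, 84.4, 23.1]
force: [0.7, -2.2, -0.1]
opening: 0.0002
```

```bash
python3 -c "
from h import *
info();meas()"
```

```text
t 13.38 S mm [-110.5   12.1  171.7] F stand [ 0.9 -2.1 -0.1] open 0.2
tool axes in stand (cols) [[0.086, 0.04, -0.995], [0.048, -0.998, -0.036], [-0.995, -0.044, -0.088]]
rod y mm 143.0 ratio [1.0, 0.96, 0.96, 0.96, 0.96, 0.96, 0.97, 0.96, 0.96, 0.72, 0.71, 0.7, 0.7, 0.71] wheel mod60 1.1 strength 0.7161798290548022
```

Rod readings were 142.6, 143.2 and 143.0 mm at turns of 95, 109 and 127 degrees. The peak is near 115, so the drum stands about 12 degrees past it, a loss of about 0.15 mm against the 0.8 mm allowed. I withdraw.

Emit:
arm_command(commands=[0,6,0,0,0,-40,0,0,0,0,-50,0,0,0,0,0,40,10,0,0,0,0,0,0,0])

```text
clock: 14.05
tool_pos: [0.4693, -0.0441, 0.2608]
orientation: [-151.6, 84.2, 24.8]
force: [-0.9, -0.3, -0.1]
opening: 0.0003
```

```bash
python3 -c "
from h import *
info();meas()
s=snapshot('side')
cv2.imwrite('pics/f.png',cv2.resize(s['frame'][150:310,230:450],None,fx=3.6,fy=3.6,interpolation=2))
from scipy.optimize import curve_fit
t=np.radians([0,16,45.4,78,95,108.6,127]);r=[134.2,135.8,139,141.7,142.6,143.2,143.0]
f=lambda t,A,p,e:A+e*np.cos(p-t)+np.sqrt(41**2-36*np.sin(p-t)**2)
q,c=curve_fit(f,t,r,[96,2,6]);print(q,np.degrees(q[1]),f(t,*q)-r)"
```

```text
t 14.05 S mm [-126.6  -39.   260.8] F stand [-0.8 -0.4 -0.1] open 0.3
tool axes in stand (cols) [[0.087, 0.041, -0.995], [0.051, -0.998, -0.037], [-0.995, -0.048, -0.088]]
rod y mm 142.8 ratio [1.0, 0.96, 0.97, 0.96, 0.96, 0.96, 0.97, 0.97, 0.96, 0.71, 0.69, 0.69, 0.68, 0.69] wheel mod60 1.4 strength 0.7416416874169484
[96.13439057  2.00315423  6.00194636] 114.77228312495934 [ 0.05594169 -0.01203235 -0.13751404  0.08444185  0.13221866 -0.10353132
 -0.0195245 ]
```

View pics/f.png

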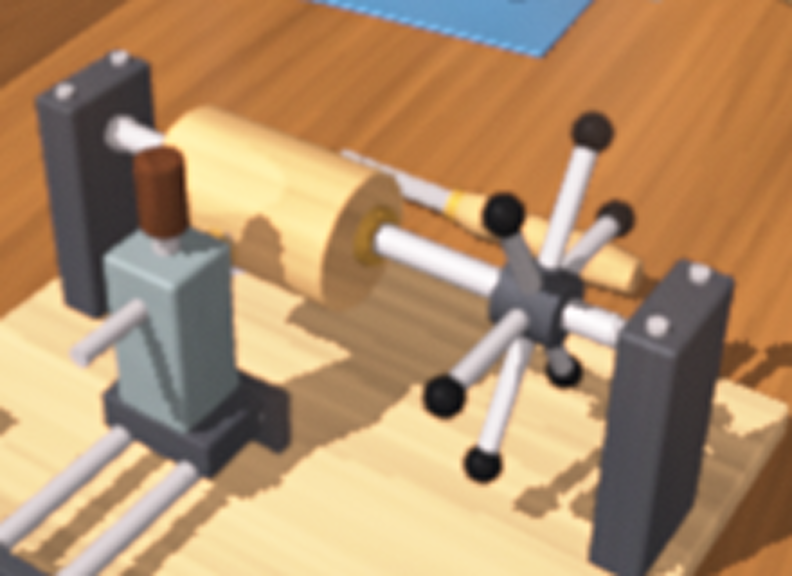

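The final view shows the drum shifted toward the plunger, the rod well out at (80,352), and the arm clear of the stand. The fit gives an eccentricity of 6.0 mm and a peak at 114.8 degrees, so we are about 12 degrees off (0.13 mm).

```bash
python3 -c "
from plant import *
print(close_job())"
```

```text
the job is handed in; nothing more can be done
None
```

The job is handed in; no verdict was reported. I pushed the carriage up by its knob until the plunger was in about 14 mm, then turned the drum about 127° with gentle pushes on the wheel arms. The largest contact force I read was about 9.6 N. I then drew the arm clear.

- **High spot:** rod-end readings over the turn fit an eccentricity of 6.0 mm with the peak at about 115°. The drum rests about 12° past the peak, so the tip should be roughly 0.13 mm short of the furthest point, against 0.8 mm allowed.
- **Plunger:** it is pressed in about 23 mm by estimate, and the arm touches nothing. I did not measure that it was still, but its last two rod readings, 143.0 and then 142.8 mm, differ only by gauge noise (residuals up to 0.14 mm).
- **Disagreements:** the top and side views put the knob's starting position 3 to 5 mm apart, so I took the plunger travel from the side view alone. The tool also tilted about 5° over the pushes, with no visible effect.
- **Not checked:** I never went near the tin, offcut or chisel, but did not measure their positions again at the end.

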